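# Lock the syringe tray into its bench dock with the cam lock

### The arm

A 7-joint arm with a two-finger parallel gripper is mounted at the origin on the work surface. World frame = base frame: x ahead of the robot, y to its left, z up, the work surface at z = 0. Lengths are in m, angles in rad, forces in N, time in s.
With the tool pointing down it reaches from about 0.425 to 0.925 m from the base axis. Payload 6.8 kg.
Tool frame: the origin (TCP) lies midway between the tips of the shut fingers; the grasp point (between the pads) lies 19 mm behind it; x points along the fingers, y is the direction in which the jaws open and shut, and the axes are right-handed (so a half turn about x gives the same grasp; the last joint's range is limited). The gripper opens to 85 mm and grips with 20 to 120 N. Pads are 22 mm wide; open, the fingers measure 114 mm over their backs; the gripper's body (76 mm by 85 mm) begins 54 mm behind the grasp point. The pads swing forward as they close: fully open they stand 13 mm farther back than shut.
Start: joints at [-1.235, 0.477, 0.022, 1.555, -0.011, 1.109, -0.083], TCP at [0.29, 0.61, 0.231] pointing down, gripper open.
Joint ranges: [-2.96, 2.96], [-0.34, 2.1], [-1.41, 1.46], [0.24, 2.44], [-1.37, 4.51], [0.17, 1.92], [-2.96, 2.96]. Speed limits (rad/s): [2.39, 2.39, 3.14, 3.14, 3.14, 3.14, 3.14].

### API

Orientations are given as a rotation vector (axis times angle).
In Python, from bench import r, viewer, nets gives the robot as it stands.
- The arm moves only by the shell command python3 -m pendant 'ROWS' [FORCE]. ROWS is JSON, one flat list of numbers, 5 for each row, row after row: the finger opening in mm, from 0 to 85.4, then the shift along the tool's x, y, z in mm, then the turn about the tool's x in rad. A call has 1 to 20 rows; each row shifts and turns the commanded pose from where the row before left it, along the tool's axes as they then stand; what a row does not reach is not made up. A row lasts 1/8 s, in which the tool goes at most 62.5 mm and 10.7 degrees, less where a joint would pass 70% of its speed; a pose out of reach is approached as far as the arm can. A call with a gripper value outside its range is refused whole. The fingers move at their own pace and stop on an object; FORCE is the grip in N (left out, the last holds). Time passes only in rows, so rows that do not move let the fingers close. It gives the time, the measured TCP pose, the force and the opening at its end, in the units of the state.
- r.get_obs(): the state, without advancing time (a new reading comes with each control period).
- viewer.grab_frame(name): name is "scene" or "top" or "wrist"; returns (picture, depth): 400x640x3 uint8, red, green, blue; 400x640 float32, m along the optical axis (not along the pixel's ray), 0 where there is no reading.
- viewer.calibration(name): a dict with "mtx" (3x3 intrinsics, pixels), "distortion" ([k1, k2, p1, p2, k3] as OpenCV has them; the pictures are not rectified), "world_to_cam" (4x4, takes a point from world to camera coordinates). Camera axes: x right, y up, looking along -z (the intrinsics and any distortion apply to the point x, -y, -z); pixel columns grow to the right and rows downward; lengths in m; the calibration is good to about 2 mm. A picture is of the moment at which its call begins: read the wrist's pose just before it. calibration takes no time and is no camera call; for the wrist camera it gives the pose at the moment of the call.
- r.hand_in(): hands the job in, once; it reports no verdict.
Trained networks look in the newest picture that a camera, given by its name, has taken for a name from the list of things; names that differ only in an ending like _2 or _b are one class to them, and where a whole thing is asked for, a point or a joint stands for the part that bears it (a point fixed in the world has none). Each returns a list of dicts, best first, with "score" (0 to 1); they miss things now and then, are a little off and sometimes report something else, mostly with a low value. They report only what shows in the picture. A call takes as long as a camera call. They do not tell look-alikes from the thing itself.
- nets.look_for(name, camera): "location" ([x, y, z] in m, in world coordinates, good to about 4 mm: the middle of the surface that is visible of it).
- nets.silhouettes(name, camera): "mask" (400x640 bool, what is visible of it).
The state is a dict: "clock": time; "joints": joint angles; "qvel": joint speeds; "tau": joint torques, N m; "tcp_pos": TCP position; "orientation": TCP orientation; "contact_force": force on the tool from outside, world axes, zero at the start; "moment": the same for the moment, N m; "grip_width": finger opening in m.
Only numpy, scipy, OpenCV 4.12 (cv2) and the standard library are available. Lean on these libraries where they do the work, as an engineer would, in place of code of your own. Each camera call takes 0.05 s, during which the arm holds its last target. There are 200 camera calls.

### The job

Set the blue vial tray flat between the rails of the grey bench dock and slide it in until its headed stud is inside the open cam lock and the tray meets the rubber bumpers. Then turn the red handle clockwise until the cam has drawn the tray clearly tight against the bumpers, stopping when you feel it firmly clamped and never forcing it, and let go. Leave the gel bottle, the yellow sharps bin and the orange vial stand where they are.

Things in the scene. Friction and masses are not known exactly. Their poses are not given: they have to be found in the camera images.
- dock: Grey bench dock, fixed: plate 235 x 150 mm, 6 mm thick (the tray lies on it), from x = -180 to +55 mm, with two aluminium rails 125 mm apart inside, x = -172 to -67 mm, 20 mm high plus outward sloping lips to 36 mm above the table. Origin: on the table under the cam's axis. +x: direction in which the tray slides in; z up.
- lock: Cam lock on the dock's plate; origin on its axis, 6 mm above the table. Steel disc, 80 mm across, with a spiral wall up to 42 mm above the table, a level slot in it for the stud's neck, and a 12 mm post in the middle. Its mouth faces the tray (dock -x) while the cam is open. The stud's head goes inside, between wall and post, before the cam is turned.
- cam (a joint): Angle of cam and red handle, rad, growing clockwise from above. Starts open at -0.1 to 0.1. The wall closes behind the head at 0.4 to 0.6, then draws it in 10 mm per rad. Turning takes a steady 0.14 N m of friction, plus roughly 0.02 N m for each N of pull on the stud. Stays where it is left. End stop at 1.75, beyond sound clamping.
- cam_handle (a point): Middle of the cam's red bar handle, on the turning axis, 66 mm above the table. The bar is 50 mm long, 14 mm thick, 28 mm high (52 to 80 mm above the table). Its own y axis runs along the bar and turns with it: along the dock's y at cam angle 0.
- tray_handle (a point): Point in the blue tray's upright handle, over the tray's centre, 46 mm above its underside. The handle is a plate 40 mm long (x), 14 mm thick (y), its top 61 mm above the underside. x points to the stud end, z up.
- stud_head (a point): Middle of the head of the tray's steel stud: an upright rounded pin 10 mm thick, 26 mm high, on a 6 mm neck; 95 mm ahead of the tray's centre (30 mm beyond its end face), 22 mm above its underside. When the tray just meets the bumpers the head is 24 to 18 mm before the cam axis; the bumpers stand differently each time, so feel for it.
- tray: The blue tray, 130 x 120 x 32 mm (x, y, z), about 0.45 kg, with eight vials in two rows at its ends; origin at the centre of its underside. The rubber bumpers yield 1 mm per 4.5 N in all. Properly clamped, the cam pulls the stud with 9 to 24 N (16 N ideal, some 0.25 rad after the pull begins); less is loose, more damages.
- gel_mid (a point): Middle of the hand-gel pump bottle, 62 mm wide, 173 mm high; this point 70 mm up.
- bin_mid (a point): Middle of the small yellow sharps bin, 100 x 100 mm, 138 mm high; this point 60 mm up.
- stand_mid (a point): Middle of the orange vial stand, foot 55 x 75 mm, 74 mm high; this point 30 mm up.
There are look-alikes about, which are no part of the job. What is shaped like the tray but green is not meant.

How it is judged:
By the outcome, as a careful person would: the job done as asked, in the order asked, and still so for the second after the job is handed in, with the robot touching nothing.
It also fails if it takes over 64 s, if anything falls off the work surface, if the arm or the gripper's body presses on something with over 40 N, if the wrist force passes 120 N, or if a joint passes its speed limit or range.

## Working session

There is one attempt and no reset: what is moved stays moved. The work goes in short steps, Python scripts to look and compute and a shell command to move; the robot and the scene stay as the last step left them, time stands still between calls to the robot, and variables do not carry over. Pictures are saved under pics/ and viewed, about 8 in all and at most 12, crops included, and the job is handed in when it is done.

```bash
mkdir -p pics; ls; cat > h.py <<'E'
import numpy as np, cv2
from bench import r, viewer, nets
def save(cam,fn,crop=None,scale=1):
    p,d=viewer.grab_frame(cam)
    q=p if crop is None else p[crop[1]:crop[3],crop[0]:crop[2]]
    if scale!=1:q=cv2.resize(q,None,fx=scale,fy=scale,interpolation=cv2.INTER_CUBIC)
    cv2.imwrite('pics/'+fn,q[:,:,::-1]); return p,d
def world(cam,uv,d,cal=None):
    c=cal or viewer.calibration(cam); uv=np.atleast_2d(np.array(uv,float)); K=np.array(c['mtx']); 
    n=cv2.undistortPoints(uv[:,None],K,np.array(c['distortion']))[:,0]
    z=np.array([d[int(v),int(u)] for u,v in uv]) if np.ndim(d)==2 else np.full(len(uv),d)
    P=np.c_[n[:,0]*z,-n[:,1]*z,-z,np.ones(len(z))]
    return (P@np.linalg.inv(np.array(c['world_to_cam'])).T)[:,:3]
def pix(cam,P):
    c=viewer.calibration(cam);P=np.atleast_2d(P);W=np.array(c['world_to_cam']);q=np.c_[P,np.ones(len(P))]@W.T
    q=q[:,:3]*[1,-1,-1]
    return cv2.projectPoints(q,np.zeros(3),np.zeros(3),np.array(c['mtx']),np.array(c['distortion']))[0][:,0]
E
python3 - <<'E'
from h import *
np.set_printoptions(precision=4,suppress=True)
print(r.get_obs())
for cam in('top','scene'):
    p,d=save(cam,cam+'1.png')
    for n in ['tray_handle','stud_head','cam_handle','lock','dock','tray','gel_mid','bin_mid','stand_mid']:
        try:
            for o in nets.look_for(n,cam): print(cam,n,round(o['score'],2),np.array(o['location']),pix(cam,o['location'])[0])
        except Exception as e: print(n,e)
E
```

```text
pics
{'clock': 0.0, 'joints': array([-1.2351,  0.4778,  0.0223,  1.5565, -0.0115,  1.1093, -0.083 ]), 'qvel': array([ 0.0014, -0.0009,  0.0013, -0.0001,  0.0002,  0.    ,  0.0011]), 'tau': array([ -0.0002, -59.6464,   1.608 , -28.119 ,   0.0126,   0.0094,
         0.    ]), 'tcp_pos': array([0.2896, 0.6091, 0.2303]), 'orientation': array([ 0.3466,  1.5429, -0.3494]), 'contact_force': array([ 0.0437,  0.4227, -0.0114]), 'moment': array([-0.0153, -0.032 ,  0.0104]), 'grip_width': 0.08587897545307237}
top tray_handle 0.83 [0.5266 0.2967 0.0084] [191.5382 233.087 ]
top tray_handle 0.64 [ 0.752  -0.0551  0.005 ] [315.8855 156.8728]
top stud_head 0.71 [ 0.7525 -0.0643  0.0025] [319.0834 156.9199]
top stud_head 0.64 [0.5195 0.2987 0.0091] [190.6797 235.5589]
top stud_head 0.38 [ 0.5213 -0.1668  0.011 ] [354.1491 237.7292]
top cam_handle 0.73 [ 0.5153 -0.1665  0.0123] [354.0593 239.8605]
top lock 0.84 [ 0.5191 -0.172   0.0101] [355.9591 238.5406]
top dock 0.92 [ 0.5076 -0.1055  0.0033] [332.2642 242.2451]
top tray 0.8 [ 0.7534 -0.0593  0.0057] [317.3478 156.3643]
top gel_mid 0.57 [ 0.6911 -0
[... 536 characters left out ...]
38 149.7095]
scene cam_handle 0.73 [ 0.5259 -0.176   0.01  ] [276.8575 198.7126]
scene lock 0.78 [ 0.5234 -0.1746  0.0128] [276.9293 197.3182]
scene dock 0.87 [ 0.5176 -0.1049  0.0103] [298.9744 188.8254]
scene tray 0.62 [ 0.7557 -0.06    0.0134] [348.237  246.2905]
scene tray 0.57 [0.5346 0.2893 0.0196] [420.2843 150.5131]
scene tray 0.3 [0.7399 0.1445 0.0102] [413.2662 216.8571]
scene gel_mid 0.72 [ 0.7094 -0.3307  0.0943] [237.8876 251.8752]
scene gel_mid 0.19 [0.5334 0.2886 0.0212] [419.9614 149.9553]
scene bin_mid 0.93 [ 0.5296 -0.4254  0.0996] [181.7125 208.7745]
scene bin_mid 0.24 [0.7393 0.1471 0.0099] [413.9641 216.4512]
scene stand_mid 0.9 [0.7404 0.1476 0.0097] [414.3206 216.7294]
```

View pics/top1.png

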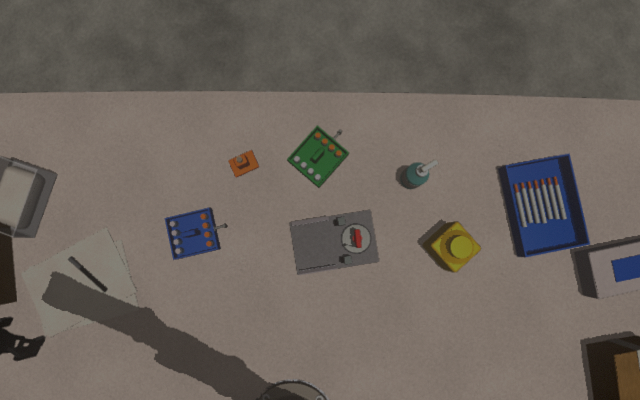

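View pics/scene1.png

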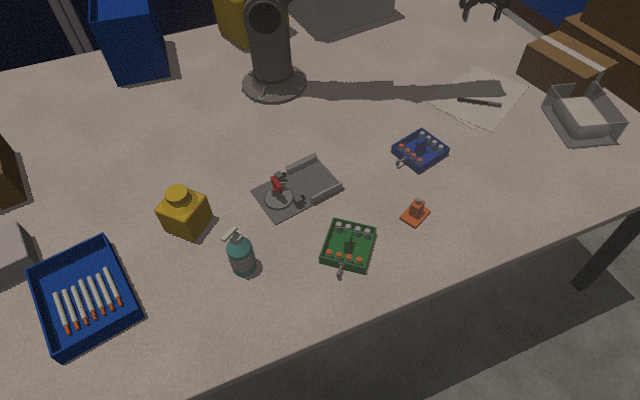

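Candidates for the tray: blue tray with upright handle and stud, top (192,233) / scene (420,150); green look-alike, top (318,157); big blue box of vials, top (543,205). By description it is the one at (192,233). Next: a close crop of it, and its pose and the dock's.

```bash
python3 - <<'E'
from h import *
np.set_printoptions(precision=4,suppress=True)
p,d=save('top','crop1.png',(150,190,390,290),3.3)
def rect(mask,zplane,name):
    # project pixels with depth -> xy rect
    v,u=np.nonzero(mask); P=world('top',np.c_[u,v],d)
    P=P[(P[:,2]>zplane[0])&(P[:,2]<zplane[1])]
    (c,s,a)=cv2.minAreaRect(P[:,:2].astype(np.float32)); print(name,len(P),np.array(c),np.array(s),a,np.median(P[:,2]))
    return P
for o in nets.silhouettes('tray','top'):
    v,u=np.nonzero(o['mask']); print(o['score'],u.mean(),v.mean())
    rect(o['mask'],(-.1,.2),'tray?')
hsv=cv2.cvtColor(p,cv2.COLOR_RGB2HSV); b=(hsv[:,:,0]>108)&(hsv[:,:,0]<125)&(hsv[:,:,1]>130); b[:,:150]=0;b[:,240:]=0
v,u=np.nonzero(b);P=rect(b,(-.1,.2),'blue'); print('zpct',np.percentile(P[:,2],[5,25,50,75,95]))
m=nets.silhouettes('dock','top')[0]['mask']; P=rect(m,(-.1,.2),'dock');print('zpct',np.percentile(P[:,2],[5,25,50,75,95]))
red=((hsv[:,:,0]<8)|(hsv[:,:,0]>172))&(hsv[:,:,1]>150); red[:,:330]=0; red[:,375:]=0
rect(red,(-.1,.2),'redbar')
# check table depth
print(world('top',[[270,300],[120,150],[400,300]],d))
print(viewer.calibration('wrist')['world_to_cam'],viewer.calibration('wrist')['mtx'])
E
```

```text
0.92 192.48229885057472 232.7944827586207
tray? 2164 [0.5324 0.2816] [0.1288 0.1769] 15.236997604370117 0.007472861121625485
0.87 318.0369481765835 155.91890595009596
tray? 2078 [ 0.7639 -0.0683] [0.1275 0.1632] 48.79896926879883 0.007100803821303958
blue 1077 [0.5255 0.2916] [0.1167 0.1291] 14.24225902557373 0.004540256144337507
zpct [0.0006 0.0027 0.0045 0.0068 0.0582]
dock 4332 [ 0.5088 -0.1099] [0.1549 0.2407] 10.53963851928711 0.007336591295586614
zpct [0.0028 0.0053 0.0073 0.0101 0.0367]
redbar 85 [ 0.519  -0.1684] [0.045 0.017] 0.11450108140707016 0.08043602894812785
[[ 0.3416  0.0681  0.    ]
 [ 0.7685  0.5268 -0.0018]
 [ 0.3481 -0.2987  0.0017]]
[[ 0.4291  0.9033  0.     -0.6745]
 [-0.8683  0.4125 -0.2753  0.0348]
 [-0.2487  0.1181  0.9613 -0.3787]
 [ 0.      0.      0.      1.    ]] [[324.6201   0.     316.9904]
 [  0.     324.6201 204.6781]
 [  0.       0.       1.    ]]
```

View pics/crop1.png

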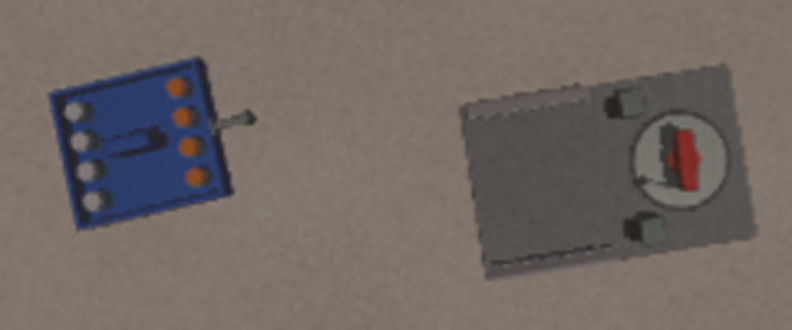

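The crop shows the chosen blue tray at crop (140,145), with handle, white and orange vials and its stud at (250,118) pointing right. The dock is on the right, cam disc at (680,160), mouth left at about (640,180), red bar almost along dock y.

```bash
cat >> h.py <<'E'
from scipy.spatial.transform import Rotation as Ro
def R(): return Ro.from_rotvec(r.get_obs()['orientation']).as_matrix()
def plan(target,yaw_y=None):
    """shift (mm, current tool axes) to target TCP, and turn about tool x to bring tool y to heading yaw_y (deg, mod 180)"""
    o=r.get_obs();M=R();s=M.T@(np.array(target)-o['tcp_pos'])*1e3
    h=np.degrees(np.arctan2(M[1,1],M[0,1])); out='shift mm %s  yheading %.2f'%(np.round(s,1),h)
    if yaw_y is not None:
        a=(yaw_y-h+90)%180-90; out+=' turn %.4f rad'%(np.radians(a)*np.sign(M[2,0]))
    print(out,'tcp',np.round(o['tcp_pos'],4),'toolx',np.round(M[:,0],4),'j7 %.3f'%o['joints'][6])
E
python3 - <<'E'
from h import *
plan([0.5255,0.2916,0.25],14)
c=viewer.calibration('wrist');W=np.linalg.inv(np.array(c['world_to_cam']));o=r.get_obs()
print('cam in tool',R().T@(W[:3,3]-o['tcp_pos']),'axes in tool',np.round(R().T@W[:3,:3],3))
E
```

```text
shift mm [ -18.7 -186.   349.4]  yheading 64.57 turn 0.8826 rad tcp [0.2898 0.6096 0.2313] toolx [ 0.  0. -1.] j7 -0.083
cam in tool [-0.14236152 -0.00050895 -0.07102799] axes in tool [[-0.     0.275 -0.961]
 [ 1.    -0.    -0.   ]
 [-0.    -0.961 -0.275]]
```

```bash
python3 -m pendant '[60,-2.5,-26.6,50,0, 60,-2.5,-26.6,50,0, 60,-2.5,-26.6,50,0, 60,-2.5,-26.6,50,0, 60,-2.5,-26.6,50,0, 60,-2.5,-26.6,50,0, 60,-2.5,-26.6,50,0, 60,0,0,0,0.1765, 60,0,0,0,0.1765, 60,0,0,0,0.1765, 60,0,0,0,0.1765, 60,0,0,0,0.1765, 60,0,0,0,0, 60,0,0,0,0]'
cat >> h.py <<'E'
def cloud(cam,mask,d,cal):
    v,u=np.nonzero(mask&(d>0)); P=world(cam,np.c_[u,v],d,cal); return P
def hue(p,lo,hi,s=110,val=25):
    h=cv2.cvtColor(p,cv2.COLOR_RGB2HSV); a=h[:,:,0].astype(int)
    m=(a>lo)&(a<hi) if lo<hi else (a>lo)|(a<hi)
    return m&(h[:,:,1]>s)&(h[:,:,2]>val)
E
python3 - <<'E'
from h import *
np.set_printoptions(precision=4,suppress=True)
cal=viewer.calibration('wrist')
p,d=save('wrist','w1.png')
P=cloud('wrist',hue(p,105,128),d,cal); print(len(P),np.percentile(P[:,2],[1,5,25,50,75,95,99]))
rim=P[(P[:,2]>.026)&(P[:,2]<.036)]; c,s,a=cv2.minAreaRect(rim[:,:2].astype(np.float32)); print('rim',len(rim),c,s,a)
h=P[(P[:,2]>.053)&(P[:,2]<.066)]; c,s,a=cv2.minAreaRect(h[:,:2].astype(np.float32)); print('handle',len(h),c,s,a,h[:,2].max())
for n in('tray_handle','stud_head'):
    for o in nets.look_for(n,'wrist'): print(n,o['score'],np.array(o['location']))
plan([.5255,.2916,.25],14)
E
```

```text
clock: 2.9
tcp_pos: [0.5259, 0.2913, 0.2488]
orientation: [1.025, 1.316, -1.024]
contact_force: [0.4, 0.7, 0.5]
grip_width: 0.0598
9917 [0.002  0.0026 0.0034 0.0042 0.0217 0.0493 0.0611]
rim 1711 (0.5235399007797241, 0.29324930906295776) (0.11894508451223373, 0.1290142983198166) 14.408143043518066
handle 489 (0.5229432582855225, 0.29363805055618286) (0.012687062844634056, 0.03911381587386131) 14.376681327819824 0.0627799793471907
tray_handle 0.83 [0.5226 0.297  0.0047]
stud_head 0.56 [0.5245 0.2971 0.0053]
shift mm [-1.2 -0.4 -0.6]  yheading 14.10 turn 0.0017 rad tcp [0.526  0.2911 0.2488] toolx [-0.      0.0001 -1.    ] j7 -0.255
```

View pics/w1.png

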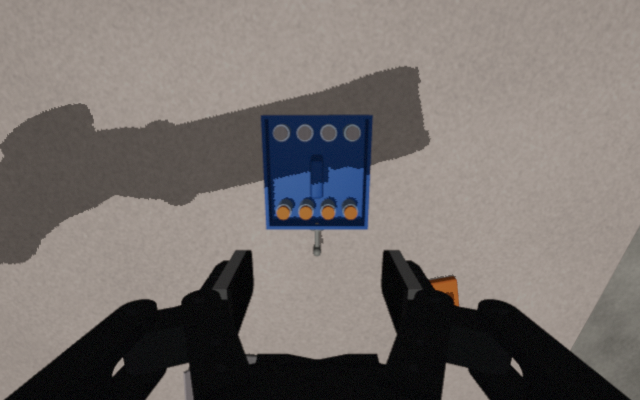

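Centre of the blue tray from rim and handle agree: (0.523, 0.2935), yaw 14.4°. The wrist picture shows the tray at (318,172), its stud at (318,245) and nothing between the fingers. Before grasping, a look at the dock with empty hands.

```bash
python3 -c "
from h import *
plan([.519,-.165,.27],9)"
```

```text
shift mm [ -21.2 -117.9  440.7]  yheading 14.10 turn 0.0889 rad tcp [0.526  0.2911 0.2488] toolx [-0.e+00  1.e-04 -1.e+00] j7 -0.255
```

```bash
python3 -m pendant '[60,-2.6,-14.7,55,0, 60,-2.6,-14.7,55,0, 60,-2.6,-14.7,55,0, 60,-2.6,-14.7,55,0, 60,-2.6,-14.7,55,0, 60,-2.6,-14.7,55,0, 60,-2.6,-14.7,55,0, 60,-2.6,-14.7,55,0, 60,0,0,0,0.089, 60,0,0,0,0, 60,0,0,0,0]'
python3 - <<'E'
from h import *
np.set_printoptions(precision=4,suppress=True)
cal=viewer.calibration('wrist')
p,d=save('wrist','w2.png')
np.savez('w2.npz',p=p,d=d,**{k:np.array(v) for k,v in cal.items()})
red=cloud('wrist',hue(p,172,8,140),d,cal); t=red[red[:,2]>.07]
c,s,a=cv2.minAreaRect(t[:,:2].astype(np.float32)); print('bar',len(t),c,s,a,np.percentile(red[:,2],[5,50,95]))
m=nets.silhouettes('dock','wrist')
for o in m[:2]:
    P=cloud('wrist',o['mask'],d,cal); print(o['score'],len(P),np.percentile(P[:,2],[2,25,50,75,98]))
    for lo,hi in((.003,.012),(.016,.04),(-.1,.2)):
        Q=P[(P[:,2]>lo)&(P[:,2]<hi)];c,s,a=cv2.minAreaRect(Q[:,:2].astype(np.float32)); print(lo,len(Q),c,s,a)
for n in('cam_handle','lock'):
    for o in nets.look_for(n,'wrist')[:2]: print(n,o['score'],np.array(o['location']))
plan([.519,-.165,.27],9)
E
```

```text
clock: 4.42
tcp_pos: [0.5185, -0.1632, 0.2695]
orientation: [1.091, 1.281, -1.091]
contact_force: [-0.3, 0.5, 0.1]
grip_width: 0.0599
bar 622 (0.5177943110466003, -0.16890566051006317) (0.04776886850595474, 0.013450720347464085) 6.688083171844482 [0.0535 0.0789 0.0807]
0.64 24025 [0.0041 0.0054 0.0061 0.0089 0.0784]
0.003 20061 (0.5065401196479797, -0.10790951550006866) (0.1486690640449524, 0.23453621566295624) 10.27348518371582
0.016 2744 (0.5022990703582764, -0.08352987468242645) (0.1481480598449707, 0.17023395001888275) 9.984283447265625
-0.1 24025 (0.5035202503204346, -0.10783414542675018) (0.15708550810813904, 0.23576638102531433) 10.371256828308105
0.59 3078 [0.008  0.0286 0.0501 0.0733 0.0975]
0.003 149 (0.5100612640380859, -0.38812577724456787) (0.05911688879132271, 0.12231093645095825) 80.76478576660156
0.016 854 (0.5094408988952637, -0.3880617618560791) (0.05901781842112541, 0.12231733649969101) 81.33439636230469
-0.1 3068 (0.5113406777381897, -0.39078882336616516) (0.06366507709026337, 0.12494935095310211) 79.3569107055664
cam_handle 0.64 [ 0.5185 -0.161   0.0108]
lock 0.86 [ 0.5172 -0.1607  0.0091]
shift mm [-0.4  0.2  1.6]  yheading 9.03 turn 0.0005 rad tcp [ 0.5185 -0.1635  0.2696] toolx [ 0.      0.0002 -1.    ] j7 0.498
```

View pics/w2.png

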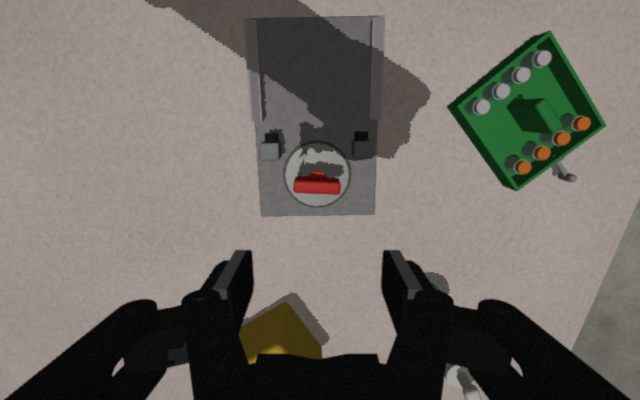

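The dock shows with its plate at (315,115), bar at (317,185), cam mouth toward the rails and the two bumpers at (270,148)/(362,145). Origin from plate (0.5177,−0.1694) and from bar (0.5178,−0.1689) agree, yaw 10.2°, and the cam is about 0.06. Now to the tray.

```bash
python3 -c "
from h import *
plan([.5233,.2934,.13],14.4)"
```

```text
shift mm [ 139.7   76.4 -450.4]  yheading 9.03 turn -0.0937 rad tcp [ 0.5185 -0.1635  0.2696] toolx [ 0.e+00  2.e-04 -1.e+00] j7 0.498
```

```bash
python3 -m pendant '[60,0,9.55,-56.3,0, 60,0,9.55,-56.3,0, 60,0,9.55,-56.3,0, 60,0,9.55,-56.3,0, 60,0,9.55,-56.3,0, 60,0,9.55,-56.3,0, 60,0,9.55,-56.3,0, 60,0,9.55,-56.3,0, 60,0,0,0,-0.0937, 60,47,0,0,0, 60,47,0,0,0, 60,45,0,0,0, 60,0,0,0,0, 60,0,0,0,0]'
python3 -c "
from h import *
plan([.5233,.2934,.03],14.4)"
```

```text
clock: 6.38
tcp_pos: [0.525, 0.2932, 0.1322]
orientation: [1.025, 1.316, -1.022]
contact_force: [-1.0, 0.4, -0.0]
grip_width: 0.0598
shift mm [102.2  -1.8  -0.5]  yheading 14.30 turn -0.0018 rad tcp [0.525  0.2932 0.1322] toolx [ 0.0017  0.0011 -1.    ] j7 -0.218
```

```bash
python3 -m pendant '[60,34,-0.9,0,0, 60,34,-0.9,0,0, 60,34,0,0,0, 60,0,0,0,0, 60,0,0,0,0]'; python3 -m pendant '[30,0,0,0,0, 10,0,0,0,0, 0,0,0,0,0, 0,0,0,0,0, 0,0,0,0,0, 0,0,0,0,0]' 50; python3 -m pendant '[0,-20,0,0,0, 0,-40,0,0,0, 0,-40,0,0,0, 0,0,0,0,0, 0,0,0,0,0, 0,0,0,0,0]'
python3 - <<'E'
from h import *
np.set_printoptions(precision=4,suppress=True)
cal=viewer.calibration('wrist'); o=r.get_obs(); M=R()
p,d=save('wrist','w3.png')
P=cloud('wrist',hue(p,105,128),d,cal); T=(P-o['tcp_pos'])@M*1e3
print('toolx pct',np.percentile(T[:,0],[1,5,50,95,99]))
z=T[:,0]; 
for lo,hi in((-38,-26),(-6,6)):
    q=T[(z>lo)&(z<hi)]; 
    if len(q)>20:
        c,s,a=cv2.minAreaRect(q[:,1:].astype(np.float32)); print(lo,len(q),c,s,a, q[:,1].min(),q[:,1].max())
print(o)
E
```

```text
clock: 7.0
tcp_pos: [0.5241, 0.2931, 0.031]
orientation: [1.027, 1.316, -1.021]
contact_force: [0.2, 0.8, 0.6]
grip_width: 0.0601
clock: 7.75
tcp_pos: [0.5234, 0.2927, 0.0298]
orientation: [1.026, 1.316, -1.022]
contact_force: [0.2, -0.0, 6.3]
grip_width: 0.0132
clock: 8.5
tcp_pos: [0.5211, 0.2915, 0.127]
orientation: [1.021, 1.318, -1.026]
contact_force: [-0.2, -0.4, -4.2]
grip_width: 0.0134
toolx pct [-31.7351 -30.4864  25.3856  27.0017  27.4548]
-38 3169 (-2.3104753494262695, -1.7191448211669922) (36.10041046142578, 36.421634674072266) 39.938087463378906 -21.20104675094321 18.866613477581247
-6 7740 (-1.3604164123535156, -2.633312225341797) (125.36829376220703, 120.49661254882812) 89.9546890258789 -61.63101885918572 58.85608331626836
{'clock': 8.5, 'joints': array([-0.8209,  0.4784,  0.2717,  1.8525, -0.1672,  0.8362, -0.2161]), 'qvel': array([ 0.0004,  0.0049,  0.0017, -0.0065,  0.0008, -0.0003, -0.0017]), 'tau': array([ -0.0025, -55.894 ,   5.3519, -24.6385,   0.0192,   0.0078,
         0.0002]), 'tcp_pos': array([0.5211, 0.2915, 0.127 ]), 'orientation': array([ 1.0211,  1.3179, -1.0264]), 'contact_force': array([-0.2237, -0.3578, -4.222 ]), 'moment': array([ 0.0004, -0.0262, -0.037 ]), 'grip_width': 0.01339226079853113}
```

View pics/w3.png

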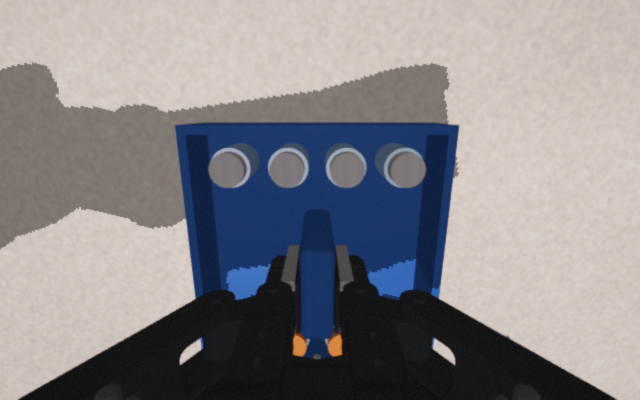

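Tray held, square to the tool, one handle between pads at (317,290). Now carry it to dock x = −152 mm, above the rails.

```bash
python3 -c "
from h import *
plan([.4912,-.0195,.127],10.2)"
```

```text
shift mm [   0.7 -105.9  294. ]  yheading 14.28 turn 0.0712 rad tcp [0.5213 0.2916 0.1271] toolx [-0.0025 -0.0018 -1.    ] j7 -0.216
```

```bash
python3 -m pendant '[0,0,-10,28,0, 0,0,-16,44.5,0, 0,0,-16,44.5,0, 0,0,-16,44.5,0, 0,0,-16,44.5,0, 0,0,-16,44.5,0, 0,0,-16,43.5,0, 0,0,0,0,0.0712, 0,0,0,0,0, 0,0,0,0,0, 0,0,0,0,0]'
python3 -c "
from h import *
plan([.4912,-.0195,.06],10.2); print(r.get_obs()['contact_force'],r.get_obs()['qvel'])"
```

```text
clock: 9.93
tcp_pos: [0.4921, -0.0181, 0.1284]
orientation: [1.075, 1.289, -1.076]
contact_force: [0.7, -0.1, -4.3]
grip_width: 0.0135
shift mm [68.4 -1.1  1.2]  yheading 10.33 turn 0.0022 rad tcp [ 0.4921 -0.0181  0.1284] toolx [-4.e-04  1.e-04 -1.e+00] j7 0.258
[ 0.71998699 -0.07089906 -4.27521318] [-0.00033622 -0.00393338  0.00409408 -0.00078072  0.00095271  0.00323874
 -0.00214386]
```

```bash
python3 -m pendant '[0,22,-1,1,0, 0,22,0,0,0, 0,0,0,0,0, 0,0,0,0,0]'
python3 -c "
from h import *
plan([.4912,-.0195,.036],10.2); print(r.get_obs()['contact_force'])
save('scene','s2.png',(230,130,400,260),4.5)"
```

```text
clock: 10.42
tcp_pos: [0.4918, -0.0199, 0.0852]
orientation: [1.077, 1.288, -1.076]
contact_force: [0.7, -0.7, -4.4]
grip_width: 0.0136
shift mm [49.2 -0.6 -0.5]  yheading 10.23 turn 0.0006 rad tcp [ 0.4918 -0.0199  0.0852] toolx [ 7.e-04  1.e-04 -1.e+00] j7 0.300
[ 0.65754552 -0.70707659 -4.35896588]
```

View pics/s2.png

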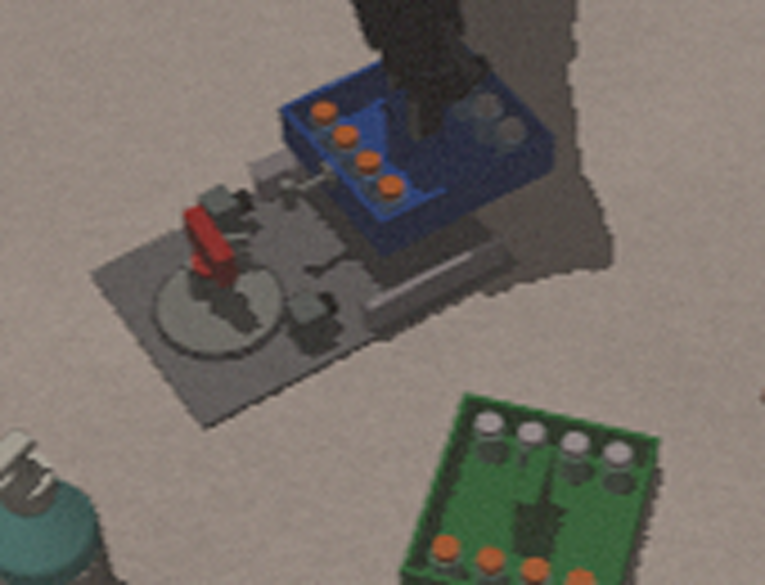

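Tray (415,160) hangs level over the rails, its stud (300,185) aimed between the bumpers toward the cam. Lowering.

```bash
python3 -m pendant '[0,14,-0.6,-0.5,0, 0,14,0,0,0, 0,10,0,0,0, 0,0,0,0,0, 0,0,0,0,0]'; python3 -m pendant '[0,6,0,0,0, 0,4,0,0,0, 0,2,0,0,0, 0,0,0,0,0]'
python3 -c "
from h import *
plan([.4912,-.0195,.036],10.2);print(r.get_obs()['contact_force'],r.get_obs()['moment'])"
```

```text
clock: 11.1
tcp_pos: [0.4906, -0.0198, 0.0465]
orientation: [1.077, 1.288, -1.078]
contact_force: [-0.0, -0.9, -4.6]
grip_width: 0.0132
clock: 11.6
tcp_pos: [0.4905, -0.0196, 0.0358]
orientation: [1.078, 1.289, -1.077]
contact_force: [-6.7, -0.0, 15.9]
grip_width: 0.0135
shift mm [-0.2  0.7  0. ]  yheading 10.18 turn -0.0004 rad tcp [ 0.4905 -0.0196  0.0358] toolx [-3.0e-04  1.1e-03 -1.0e+00] j7 0.345
[-6.71479133 -0.03297788 15.9432845 ] [0.08538841 1.20203883 0.01376379]
```

```bash
python3 -m pendant '[0,-1.5,0,0,0, 0,0,0,0,0, 0,0,0,0,0]'
python3 -c "
from h import *
plan([.4912,-.0195,.036],10.2);print(r.get_obs()['contact_force'],r.get_obs()['moment'])"
```

```text
clock: 11.98
tcp_pos: [0.4906, -0.0197, 0.0359]
orientation: [1.077, 1.288, -1.077]
contact_force: [0.4, 0.2, -3.5]
grip_width: 0.0132
shift mm [-0.1  0.7 -0.1]  yheading 10.20 turn 0.0000 rad tcp [ 0.4906 -0.0197  0.0359] toolx [-2.e-04 -1.e-04 -1.e+00] j7 0.343
[ 0.37710351  0.16852573 -3.51845175] [0.07030711 0.05402844 0.04231887]
```

```bash
python3 -m pendant '[0,0,0,4,0, 0,0,0,5,0, 0,0,0,5,0, 0,0,0,5,0, 0,0,0,5,0, 0,0,0,4,0, 0,0,0,0,0, 0,0,0,0,0]'
python3 -c "
from h import *
plan([.4912,-.0195,.036],10.2);print(R().T@r.get_obs()['contact_force'],r.get_obs()['moment'])"
```

```text
clock: 12.98
tcp_pos: [0.4955, -0.0471, 0.0361]
orientation: [1.077, 1.288, -1.077]
contact_force: [0.9, 0.0, -4.5]
grip_width: 0.0132
shift mm [  0.1   0.6 -27.9]  yheading 10.21 turn 0.0001 rad tcp [ 0.4955 -0.0471  0.0361] toolx [-2.e-04  2.e-04 -1.e+00] j7 0.398
[4.47317141 0.88534777 0.11174187] [ 0.02852616  0.01557774 -0.06286432]
```

```bash
for i in 1 ; do python3 -m pendant '[0,0,0,1,0, 0,0,0,1,0, 0,0,0,1,0, 0,0,0,0,0, 0,0,0,0,0]'; done
python3 -c "
from h import *
plan([.4912,-.0195,.036],10.2);print(R().T@r.get_obs()['contact_force'],r.get_obs()['moment'])"
```

```text
clock: 13.6
tcp_pos: [0.4961, -0.0501, 0.0361]
orientation: [1.077, 1.288, -1.077]
contact_force: [-0.5, 0.3, -4.3]
grip_width: 0.0134
shift mm [  0.1   0.6 -31. ]  yheading 10.20 turn -0.0000 rad tcp [ 0.4961 -0.0501  0.0361] toolx [-0.e+00  1.e-04 -1.e+00] j7 0.403
[ 4.32493314 -0.41581617 -0.39079342] [0.01317649 0.01999864 0.00737061]
```

```bash
python3 -m pendant '[0,0,0,1,0, 0,0,0,1,0, 0,0,0,1,0, 0,0,0,0,0]'; python3 -m pendant '[0,0,0,1,0, 0,0,0,1,0, 0,0,0,0,0]';  python3 -c "
from h import *
plan([.4912,-.0195,.036],10.2);print(R().T@r.get_obs()['contact_force'],r.get_obs()['moment'])"
```

```text
clock: 14.1
tcp_pos: [0.4967, -0.053, 0.0361]
orientation: [1.077, 1.288, -1.077]
contact_force: [-0.7, 1.0, -3.4]
grip_width: 0.0134
clock: 14.48
tcp_pos: [0.4969, -0.0541, 0.0361]
orientation: [1.077, 1.29, -1.076]
contact_force: [-0.8, 5.6, -2.7]
grip_width: 0.013
shift mm [  0.1   0.5 -35. ]  yheading 10.23 turn 0.0006 rad tcp [ 0.4969 -0.0541  0.0361] toolx [-5.0e-04  1.2e-03 -1.0e+00] j7 0.413
[ 2.71922598  0.2374404  -5.66644453] [ 1.05692867  0.16174576 -0.17835021]
```

Bumpers felt: about 5.7 N at 35 mm of travel, head at about −22.5 mm. Let go of the tray and lift straight up.

```bash
python3 -m pendant '[40,0,0,0,0, 40,0,0,0,0, 40,0,0,0,0, 40,0,0,0,0]';python3 -m pendant '[40,-30,0,0,0, 40,-50,0,0,0, 40,-50,0,0,0, 40,-20,0,0,0, 40,0,0,0,0, 40,0,0,0,0]'
python3 - <<'E'
from h import *
plan([.5178,-.1691,.2],96.7)
p,d=save('top','t2.png',(270,180,400,290),5)
E
```

```text
clock: 14.98
tcp_pos: [0.4971, -0.0554, 0.0362]
orientation: [1.077, 1.288, -1.077]
contact_force: [0.5, 0.5, 0.4]
grip_width: 0.0401
clock: 15.72
tcp_pos: [0.4963, -0.055, 0.1851]
orientation: [1.076, 1.289, -1.078]
contact_force: [0.4, -0.5, 0.1]
grip_width: 0.0398
shift mm [-14.9   0.9 116.1]  yheading 10.20 turn -1.5097 rad tcp [ 0.4963 -0.055   0.1851] toolx [-0.0015 -0.     -1.    ] j7 0.292
```

View pics/t2.png

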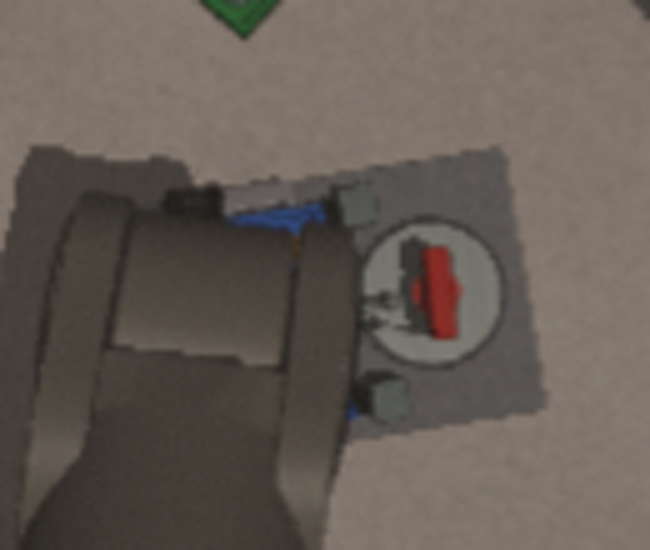

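Tray sits against the bumpers with the stud head at (380,300) inside the cam mouth. The bar at (440,292) is unmoved. Now over the cam, turning the gripper by −1.51 rad.

```bash
python3 -m pendant '[40,0,0.5,40,0, 40,0,0.4,40,0, 40,0,0,36,0, 40,0,0,0,-0.168, 40,0,0,0,-0.168, 40,0,0,0,-0.168, 40,0,0,0,-0.168, 40,0,0,0,-0.168, 40,0,0,0,-0.168, 40,0,0,0,-0.168, 40,0,0,0,-0.168, 40,0,0,0,-0.166, 40,0,0,0,0, 40,0,0,0,0]'
python3 - <<'E'
from h import *
cal=viewer.calibration('wrist')
p,d=save('wrist','w4.png')
red=cloud('wrist',hue(p,172,8,140),d,cal); t=red[red[:,2]>.07]
c,s,a=cv2.minAreaRect(t[:,:2].astype(np.float32)); print('bar',len(t),c,s,a)
b=cloud('wrist',hue(p,105,128),d,cal); q=b[(b[:,2]>.03)&(b[:,2]<.043)]; c2,s,a=cv2.minAreaRect(q[:,:2].astype(np.float32)); print('tray rim',len(q),c2,s,a)
q=b[(b[:,2]>.06)&(b[:,2]<.073)]; print('handle',len(q),cv2.minAreaRect(q[:,:2].astype(np.float32)))
plan([c[0],c[1],.05],96.7); plan([.5178,-.1691,.05],96.7)
E
```

```text
clock: 17.52
tcp_pos: [0.518, -0.1691, 0.1853]
orientation: [-0.089, 1.57, 0.09]
contact_force: [-0.4, -0.2, -0.3]
grip_width: 0.04
bar 1031 (0.5193230509757996, -0.14597348868846893) (0.06951815634965897, 0.04945234954357147) 84.46778869628906
tray rim 3456 (0.4954463541507721, -0.05360981822013855) (0.12071823328733444, 0.13111630082130432) 10.160346031188965
handle 842 ((0.4952237010002136, -0.0538906529545784), (0.014660564251244068, 0.04064546898007393), 9.394509315490723)
shift mm [135.5  22.8   4. ]  yheading 96.56 turn -0.0024 rad tcp [ 0.5181 -0.1691  0.1855] toolx [-1.1e-03  2.0e-04 -1.0e+00] j7 1.936
shift mm [135.5  -0.   -0.2]  yheading 96.56 turn -0.0024 rad tcp [ 0.5181 -0.1691  0.1855] toolx [-1.1e-03  2.0e-04 -1.0e+00] j7 1.936
```

View pics/w4.png

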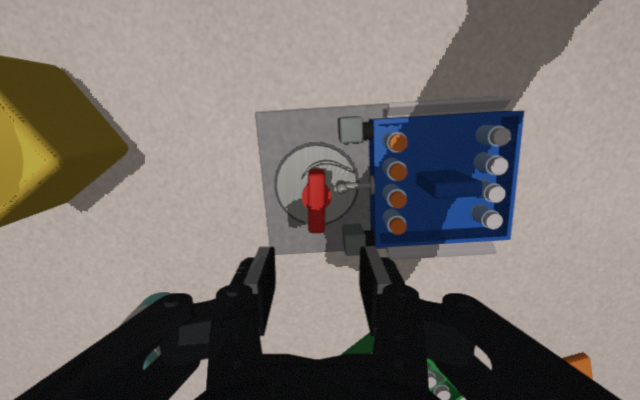

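Wrist view: bar at (317,200) centred between the open fingers, stud head at (345,187) inside the cam, tray square against both bumpers. (The "bar" number took in orange vials, so I ignore it.) Descending on the bar.

```bash
python3 -m pendant '[40,45,0,0,0, 40,45,0,0,0, 40,35,0,0,0, 40,10,0,0,0, 40,0,0,0,0, 40,0,0,0,0]'; python3 -m pendant '[20,0,0,0,0, 0,0,0,0,0, 0,0,0,0,0, 0,0,0,0,0, 0,0,0,0,0]' 60
python3 -c "
from h import *
plan([.5178,-.1691,.05],96.7);o=r.get_obs();print(R().T@o['contact_force'],o['moment'])"
```

```text
clock: 18.32
tcp_pos: [0.5196, -0.1695, 0.0525]
orientation: [-0.092, 1.566, 0.091]
contact_force: [-0.4, -0.0, -0.3]
grip_width: 0.0398
clock: 18.95
tcp_pos: [0.5202, -0.1697, 0.0542]
orientation: [-0.092, 1.565, 0.091]
contact_force: [-3.8, 0.5, 20.3]
grip_width: 0.0131
shift mm [ 4.2  0.9 -2.3]  yheading 96.65 turn -0.0008 rad tcp [ 0.5202 -0.1697  0.0542] toolx [ 4.1e-03 -4.0e-04 -1.0e+00] j7 1.968
[-20.31811053   0.92551429  -3.68459539] [ 0.48508306  0.98228364 -0.10193485]
```

```bash
python3 -m pendant '[25,-4,0,0,0, 25,0,0,-2.2,0, 25,0,0,0,0, 25,0,0,0,0]'; python3 -c "
from h import *
plan([.5178,-.1691,.055],96.7)"; python3 -m pendant '[0,0,0,0,0, 0,0,0,0,0, 0,0,0,0,0, 0,0,0,0,0]' 60
python3 -c "
from h import *
plan([.5178,-.1691,.055],96.7);o=r.get_obs();print(R().T@o['contact_force'],o['moment'])"
```

```text
clock: 19.45
tcp_pos: [0.516, -0.1693, 0.0549]
orientation: [-0.092, 1.569, 0.092]
contact_force: [-0.2, -0.0, -0.2]
grip_width: 0.0253
shift mm [-0.1 -0.   1.8]  yheading 96.72 turn 0.0003 rad tcp [ 0.516  -0.1693  0.0549] toolx [-5.e-04  1.e-04 -1.e+00] j7 1.969
clock: 19.95
tcp_pos: [0.5162, -0.17, 0.0551]
orientation: [-0.092, 1.569, 0.091]
contact_force: [-0.2, -4.0, -0.5]
grip_width: 0.0131
shift mm [0.1 0.7 1.7]  yheading 96.68 turn -0.0004 rad tcp [ 0.5162 -0.17    0.0551] toolx [ 1.e-04 -6.e-04 -1.e+00] j7 1.969
[ 0.51874649 -3.99547932 -0.63766936] [-0.78009884  0.08320779 -0.07245419]
```

```bash
python3 -m pendant '[22,0,-0.5,1.7,0, 22,0,0,0,0, 22,0,0,0,0]'; python3 -m pendant '[0,0,0,0,0, 0,0,0,0,0, 0,0,0,0,0, 0,0,0,0,0]' 60
python3 -c "
from h import *
plan([.5178,-.1695,.055],96.7);o=r.get_obs();print(R().T@o['contact_force'],o['moment'])"
```

```text
clock: 20.32
tcp_pos: [0.5181, -0.1691, 0.055]
orientation: [-0.092, 1.569, 0.093]
contact_force: [0.5, -0.1, -0.4]
grip_width: 0.0222
clock: 20.82
tcp_pos: [0.5181, -0.1698, 0.0552]
orientation: [-0.092, 1.569, 0.092]
contact_force: [-0.4, -1.5, 3.1]
grip_width: 0.013
shift mm [ 0.2  0.4 -0.3]  yheading 96.70 turn 0.0001 rad tcp [ 0.5181 -0.1698  0.0552] toolx [ 3.e-04 -1.e-04 -1.e+00] j7 1.969
[-3.12854823 -1.41398223 -0.57339698] [-0.22808701  0.11345797 -0.05222689]
```

```bash
python3 -m pendant '[0,0,0,0,0.08, 0,0,0,0,0.08, 0,0,0,0,0.08, 0,0,0,0,0.08, 0,0,0,0,0.08, 0,0,0,0,0, 0,0,0,0,0]'
cat > st.py <<'E'
from h import *
plan([.5178,-.1698,.055],96.7);o=r.get_obs();print('F tool',np.round(R().T@o['contact_force'],2),'M',np.round(o['moment'],3), 'j7',o['joints'][6],'tau7',o['tau'][6])
E
python3 st.py
```

```text
clock: 21.7
tcp_pos: [0.5182, -0.1695, 0.0553]
orientation: [0.221, 1.559, -0.221]
contact_force: [-0.7, 0.8, 4.5]
grip_width: 0.0128
shift mm [ 0.3 -0.4 -0.3]  yheading 73.88 turn -0.3983 rad tcp [ 0.5182 -0.1695  0.0553] toolx [ 3.e-04  3.e-04 -1.e+00] j7 1.651
F tool [-4.49  0.58 -0.88] M [ 0.055  0.154 -0.11 ] j7 1.6508299227424568 tau7 0.10965638095512986
```

```bash
python3 -m pendant '[0,0,0,0,0.05, 0,0,0,0,0.05]'; python3 st.py;python3 -m pendant '[0,0,0,0,0.05, 0,0,0,0,0.05]'; python3 st.py
```

```text
clock: 21.95
tcp_pos: [0.5182, -0.1694, 0.0553]
orientation: [0.3, 1.55, -0.3]
contact_force: [-1.1, 0.1, 5.8]
grip_width: 0.0129
shift mm [ 0.3 -0.5 -0.2]  yheading 68.10 turn -0.4992 rad tcp [ 0.5182 -0.1694  0.0553] toolx [ 3.e-04  3.e-04 -1.e+00] j7 1.570
F tool [-5.81 -0.37 -1.08] M [0.188 0.026 0.215] j7 1.5704846636908611 tau7 0.19703293684870005
clock: 22.2
tcp_pos: [0.5183, -0.1693, 0.0553]
orientation: [0.378, 1.537, -0.377]
contact_force: [-0.9, 1.2, 5.1]
grip_width: 0.0127
shift mm [ 0.3 -0.7 -0.2]  yheading 62.39 turn -0.5988 rad tcp [ 0.5183 -0.1693  0.0553] toolx [ 3.e-04  4.e-04 -1.e+00] j7 1.491
F tool [-5.13  0.69 -1.37] M [0.235 0.058 0.32 ] j7 1.491450305308781 tau7 0.136895589530468
```

```bash
python3 -m pendant '[0,0,0,0,0.05]'; python3 st.py;python3 -m pendant '[0,0,0,0,0.05]'; python3 st.py
```

```text
clock: 22.32
tcp_pos: [0.5182, -0.1693, 0.0553]
orientation: [0.417, 1.53, -0.416]
contact_force: [0.3, 2.0, 4.5]
grip_width: 0.0131
shift mm [ 0.3 -0.7 -0.1]  yheading 59.53 turn -0.6487 rad tcp [ 0.5182 -0.1693  0.0553] toolx [ 3.e-04  4.e-04 -1.e+00] j7 1.452
F tool [-4.54  1.86 -0.8 ] M [0.263 0.079 0.287] j7 1.4520169695930552 tau7 0.11115262750536203
clock: 22.45
tcp_pos: [0.5183, -0.1692, 0.0552]
orientation: [0.456, 1.522, -0.455]
contact_force: [-0.9, 0.4, 5.1]
grip_width: 0.0129
shift mm [ 0.2 -0.8 -0.1]  yheading 56.69 turn -0.6983 rad tcp [ 0.5183 -0.1692  0.0552] toolx [ 3.e-04  4.e-04 -1.e+00] j7 1.413
F tool [-5.06 -0.2  -0.98] M [0.247 0.022 0.492] j7 1.412720724751232 tau7 -0.07972665131092072
```

```bash
for i in 1 2 3; do python3 -m pendant '[0,0,0,0,0]' >/dev/null; python3 -c "
from h import *
o=r.get_obs();print(o['moment'],o['contact_force'])"; done;  for i in 1 2; do python3 -m pendant '[0,0,0,0,0.05]' >/dev/null; python3 st.py; done; python3 -m pendant '[0,0,0,0,0]' >/dev/null; python3 st.py
```

```text
[0.25899556 0.09331529 0.14949092] [-1.58112731  1.04480821  5.51905056]
[0.22135482 0.09644102 0.1746726 ] [0.06444926 1.59370074 5.35917499]
[0.23194721 0.06876643 0.15997544] [-1.2809958   0.59902952  5.62841924]
shift mm [ 0.3 -0.8 -0. ]  yheading 53.88 turn -0.7474 rad tcp [ 0.5183 -0.1691  0.0553] toolx [ 3.e-04  5.e-04 -1.e+00] j7 1.374
F tool [-5.41 -0.24 -0.95] M [0.226 0.066 0.618] j7 1.3739090260465705 tau7 -0.017456820351071656
shift mm [ 0.3 -0.9  0.1]  yheading 51.01 turn -0.7974 rad tcp [ 0.5183 -0.1691  0.0553] toolx [ 2.e-04  4.e-04 -1.e+00] j7 1.334
F tool [-5.31  0.55 -1.67] M [0.273 0.072 0.624] j7 1.3342881185895046 tau7 -0.25038471445441246
shift mm [ 0.3 -0.9  0.1]  yheading 51.04 turn -0.7969 rad tcp [ 0.5183 -0.169   0.0553] toolx [ 3.e-04  4.e-04 -1.e+00] j7 1.335
F tool [-6.44  0.33 -1.73] M [0.284 0.001 0.344] j7 1.3347647080391047 tau7 -0.4794088751077652
```

```bash
for i in 1 2 3 4; do python3 -m pendant '[0,0,0,0,0.008]' >/dev/null; python3 -c "
from h import *
o=r.get_obs();M=R();print(o['moment'],o['contact_force'],o['tau'][6],np.degrees(np.arctan2(M[1,1],M[0,1])))"; done
python3 - <<'E'
from h import *
np.set_printoptions(precision=4,suppress=True)
cal=viewer.calibration('wrist')
p,d=save('wrist','w5.png')
O=np.array([.5178,-.1695]);a=np.radians(10.2);U=np.array([[np.sin(a),-np.cos(a)],[np.cos(a),np.sin(a)]])
b=cloud('wrist',hue(p,105,128),d,cal); q=b[(b[:,2]>.028)&(b[:,2]<.045)]; D=(q[:,:2]-O)@U.T; print('rim dock',len(q),np.percentile(D,[0.5,99.5],axis=0),cv2.minAreaRect(q[:,:2].astype(np.float32)))
E
```

```text
[0.25160113 0.08116635 0.60570921] [-0.54964312  1.40889892  5.26386554] -0.5061057396233082 50.61696024763354
[0.20395445 0.03630747 0.63764582] [-1.44176893  1.06595927  5.93927195] -0.5881875939667225 50.1751156886144
[0.23497052 0.04200898 0.67465629] [-0.80947572  0.26659206  6.14274869] -0.6046726740896702 49.72232876248944
[0.23847707 0.03657946 0.6398757 ] [-0.47333573  1.24042395  5.07152267] -0.6293047405779362 49.266362317348566
rim dock 9030 [[-0.1806 -0.0578]
 [-0.051   0.0622]] ((0.5006077885627747, -0.05435144901275635), (0.12604959309101105, 0.12810461223125458), 12.506779670715332)
```

View pics/w5.png

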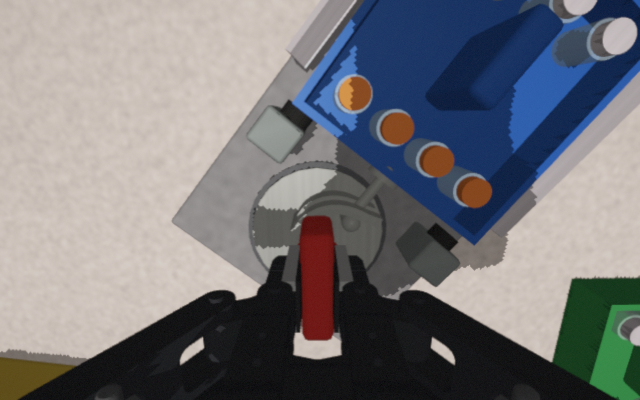

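The cam wall has closed behind the head (ring at (345,205), head at (350,222)), and the tray bears on both bumpers. The slow-turn moment of 0.64 N m suggests about 20–25 N, but that scale is rough. Let go and view from the same pose as w4, so the tray's shift against the bumpers gives the pull directly.

```bash
python3 -m pendant '[25,0,0,0,0, 25,0,0,0,0, 25,-30,0,0,0, 25,-50,0,0,0, 25,-50,0,0,0, 40,0,0,0,-0.165, 40,0,0,0,-0.165, 40,0,0,0,-0.165, 40,0,0,0,-0.165, 40,0,0,0,-0.166, 40,0,0,0,0, 40,0,0,0,0]'
python3 -c "
from h import *
plan([.5181,-.1691,.1855],96.56);print(r.get_obs()['contact_force'])"
```

```text
clock: 25.25
tcp_pos: [0.5178, -0.1698, 0.1849]
orientation: [-0.085, 1.569, 0.085]
contact_force: [-0.0, 0.5, -0.1]
grip_width: 0.0403
shift mm [-0.6  0.7  0.3]  yheading 96.18 turn -0.0067 rad tcp [ 0.5178 -0.1698  0.1849] toolx [-3.e-04  1.e-04 -1.e+00] j7 1.973
[-0.04929648  0.52044955 -0.0752761 ]
```

```bash
python3 -m pendant '[40,-0.6,0.7,0.3,-0.0067, 40,0,0,0,0, 40,0,0,0,0]'
python3 - <<'E'
from h import *
np.set_printoptions(precision=4,suppress=True)
a=np.radians(10.2);U=np.array([[np.sin(a),-np.cos(a)],[np.cos(a),np.sin(a)]]);O=np.array([.5178,-.1695])
cal=viewer.calibration('wrist');plan([.5181,-.1691,.1855],96.56)
p,d=save('wrist','w6.png')
b=cloud('wrist',hue(p,105,128),d,cal)
for lo,hi,old in((.03,.043,(.49545,-.05361)),(.06,.073,(.49522,-.05389))):
    q=b[(b[:,2]>lo)&(b[:,2]<hi)];c=cv2.minAreaRect(q[:,:2].astype(np.float32)); print(len(q),c,'shift dock mm',U@(np.array(c[0])-old)*1e3)
red=cloud('wrist',hue(p,172,8,140),d,cal); t=red[(red[:,2]>.07)&(np.linalg.norm(red[:,:2]-O,axis=1)<.035)]
print('bar',cv2.minAreaRect(t[:,:2].astype(np.float32)))
# image shift of tray by ECC-free phase correlation on patches, w4 vs w6
g4=cv2.cvtColor(cv2.imread('pics/w4.png'),cv2.COLOR_BGR2GRAY).astype(np.float32);g6=cv2.cvtColor(p,cv2.COLOR_RGB2GRAY).astype(np.float32)
for n,(x0,y0,x1,y1) in dict(tray=(366,104,530,250),handle=(405,155,500,210),whitevials=(470,115,515,235),orange=(380,125,412,240),dock=(250,100,300,260),bumpT=(334,112,364,146)).items():
    A,B=g4[y0:y1,x0:x1],g6[y0:y1,x0:x1]
    w=np.eye(2,3,dtype=np.float32)
    try: cc,w=cv2.findTransformECC(A,B,w,cv2.MOTION_TRANSLATION,(3,200,1e-6)); print(n,'px shift',w[:,2],'cc %.3f'%cc)
    except Exception as e: print(n,'ecc failed')
print('px per m at rim,along dock x', (pix('wrist',[[.4954,-.0536,.038]])-pix('wrist',[[.4954+.01*U[0,0],-.0536+.01*U[0,1],.038]]))/10)
E
```

```text
clock: 25.62
tcp_pos: [0.5183, -0.1689, 0.1857]
orientation: [-0.092, 1.569, 0.092]
contact_force: [0.1, -0.0, 0.4]
grip_width: 0.0401
shift mm [ 0.2 -0.2 -0.2]  yheading 96.74 turn 0.0031 rad tcp [ 0.5183 -0.1689  0.1857] toolx [ 0. -0. -1.] j7 1.980
3463 ((0.4986947476863861, -0.054468393325805664), (0.12081711739301682, 0.1326937973499298), 11.097247123718262) shift dock mm [1.4194 3.0415]
828 ((0.49834465980529785, -0.054327018558979034), (0.014297380112111568, 0.039990462362766266), 11.592753410339355) shift dock mm [0.9834 2.9979]
bar ((0.5172848105430603, -0.16980727016925812), (0.014232328161597252, 0.04910924285650253), 51.40874481201172)
tray px shift [-1.2728  2.5716] cc 0.977
handle px shift [-0.9546  2.6878] cc 0.973
whitevials px shift [-1.1754  2.3833] cc 0.970
orange px shift [-0.6038  4.2942] cc 0.953
dock px shift [-0.0493 -0.3215] cc 0.982
bumpT px shift [ 0.0262 -0.5511] cc 0.992
px per m at rim,along dock x [[ 1.0955 -0.0638]]
```

View pics/w6.png

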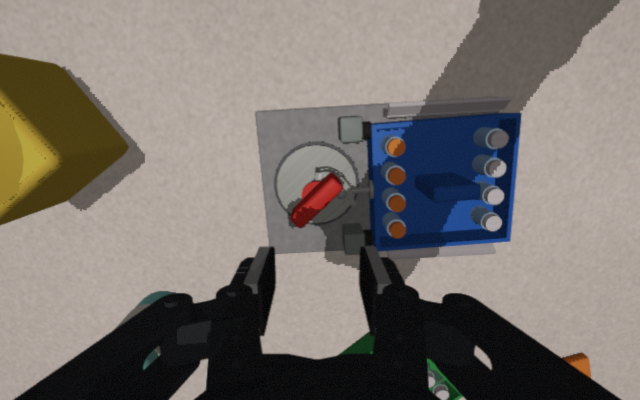

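```bash
python3 -c "
from h import *
o=r.get_obs();print(o['clock'],o['contact_force']);print(r.hand_in())"
```

```text
25.675 [-0.66251228  0.18231491  0.03729085]
the job is handed in; nothing more can be done
None
```

The blue tray is in the dock and clamped, and the job is handed in at about 25.7 s. How tight the clamp is remains uncertain, because my two checks on it disagree.

**What I did:** I set the tray flat between the rails and slid it in until I felt the bumpers, about 5.7 N at roughly 1.2 mm of give. Then I let go and turned the red handle clockwise to about 0.85–0.89 rad, and lifted clear. I did not touch the gel bottle, the sharps bin, the orange stand or the green look-alike.

**Last picture:** The tray lies in the rails against both bumpers. The picture taken while turning showed the wall closed behind the stud head. The arm was clear of everything, with no contact force.

**Checks that disagree:**
- **Turning moment:** the last slow turning read 0.64 N m. By the rough 0.02 N m per N rule, that is about 25 N, just over the 24 N limit.
- **Tray movement:** camera pictures before and after clamping show the tray drawn in only about 1–1.4 mm. That suggests about 5–11 N at the bumpers, and rail and plate friction would put the pull on the stud higher.
- **My judgement:** the pull seemed to begin at about 0.5–0.7 rad, which puts the final angle near the ideal 0.25 rad beyond. I took it to be in the 9–24 N range, but did not confirm it.

The cam also pushed the tray about 3 mm sideways and turned it about 1° within the rails' play.

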